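Cam-lock the front board onto a flat-pack spoke tray

ROBOT

A 6-joint arm with a two-finger parallel gripper is mounted at the origin on the work surface. World frame = base frame: x ahead of the robot, y to its left, z up, the work surface at z = 0. Lengths are in m, angles in rad, forces in N, time in s.
With the tool pointing down it reaches from about 0.425 to 0.95 m from the base axis. Payload 3.5 kg.
Tool frame: the origin (TCP) lies between the finger pads; the fingertips stand 14 mm ahead of it and the grasp point (between the pads) lies 5 mm behind it; z points along the fingers, y is the line along which they close (so a half turn about z gives the same grasp; the last joint's range is limited). The gripper opens to 85 mm and grips with 20 to 120 N. Pads are 22 mm wide; open, the fingers measure 114 mm over their backs; the gripper's body (76 mm by 85 mm) begins 54 mm behind the grasp point. The pads swing forward as they close: fully open they stand 13 mm farther back than shut.
Start: joints at [-0.15, 0.286, 1.577, -0, 1.279, -0.15], TCP at [0.675, 0, 0.245] pointing down, gripper open.
Joint ranges: [-2.77, 2.77], [-0.9, 2.22], [0.21, 2.48], [-1.53, 4.67], [0.24, 2.81], [-2.84, 2.84]. Speed limits (rad/s): [2.79, 2.79, 3.14, 3.14, 3.14, 3.14].

INTERFACE

Orientations are given as a unit quaternion [x, y, z, w].
In Python, from plant import * gives the robot as it stands.
- The arm moves only by the tool step_arm, never from a script. Its argument "commands" is a list of rows, each an object of numbers: "gripper": the gripper's target within -1 to 1 (shut at 1, half-way at 0, fully open at -1); "x", "y", "z": the shift along the tool's x, y, z in mm; "spin": the turn about the tool's z in degrees. A call has exactly 10 rows; each row shifts and turns the commanded pose from where the row before left it, along the tool's axes as they then stand; what a row does not reach is not made up. A row lasts 1/10 s, in which the tool goes at most 50 mm and 8.59 degrees, less where a joint would pass 70% of its speed; a pose out of reach is approached as far as the arm can. A call with a gripper value outside its range is refused whole. The fingers move at their own pace and stop on an object; "force" is the grip in N (left out, the last holds). Time passes only in rows, so rows that do not move let the fingers close, or fill a call up. It gives the time, the measured TCP pose, the force, the opening and the grip force at its end, in the units of the state.
- get_state(): the state, without advancing time (a new reading comes with each control period).
- read_camera(name): name is "scene" or "side" or "wrist"; returns a dict with "color" (480x640x3 uint8, red, green, blue), "z_map" (480x640 float32, m along the optical axis (not along the pixel's ray), 0 where there is no reading), "fx", "fy", "cx", "cy" (pixels), "eye" and "attitude" of the camera in the world; the wrist camera has in their place "mount" (4x4, takes a point from camera to tool coordinates, whose origin is the TCP and whose axes are the flange's). Camera axes: x right, y up, looking along -z (the intrinsics and any distortion apply to the point x, -y, -z); pixel columns grow to the right and rows downward; lengths in m; the calibration is good to about 2 mm. A picture is of the moment at which its call begins: read the wrist's pose just before it.
- sign_off(): hands the job in; it is judged then, once.
The state is a dict: "time": time; "qpos": joint angles; "dq": joint speeds; "joint_efforts": joint torques, N m; "eef_pos": TCP position; "tcp_rot": TCP orientation; "contact_force": force on the tool from outside, world axes, zero at the start; "wrist_torque": the same for the moment, N m; "opening": opening from 0.0 (shut) to 1.0 (fully open); "finger_force": force on a finger pad.
Only numpy, scipy, OpenCV 4.12 (cv2) and the standard library are available. Lean on these libraries where they do the work, as an engineer would, in place of code of your own. Each camera call takes 0.05 s, during which the arm holds its last target. There are 200 camera calls.

TASK

Finish putting the flat-pack plywood spoke tray together: slide the loose front board gently up to the tray's open edge so that its bolt and both dowels go in, then turn the black thumb bar of the cam lock clockwise, about half a turn, until its hook has drawn the board up against the tray and it feels snug: tight with no gap, but never forced, or the bolt tears out of the plywood. Let go and leave the oil bottle, the jar and the hub where they are.

Things in the scene. Friction and masses are not known exactly. Their poses are not given: they have to be found in the camera images.
- tray: fixed plywood spoke tray, 320 mm wide (y), 240 deep (x), base board 24 mm thick on the bench, walls to 70 mm height (12 thick) at sides and back, front edge open. Origin: on the bench at the middle of the front edge; x points into the tray, z up. Only the cam lock stands within 135 mm of the front edge; dividers 55 mm high stand behind that.
- slot_mouth (a point): middle of the mouth, in the tray's front edge, of the bolt slot (20 mm wide, open-topped, leading along x to the cam), 12 mm above the bench; axes as the tray's. Two dowel holes 12 mm wide, 26 mm deep lie at the same height at y = +110 and -110 mm.
- board: loose plywood front board standing on edge, 18 mm thick, 320 long, 70 high, 0.3 to 0.6 kg. Origin: on the bench, middle of the foot of its inner face (facing the tray); x points out of that face, y along the board, z up; the wood fills x = -18 to 0 mm. Home means its origin and axes coincide with the tray's. Bolt and dowels clear the edge at x = -45 mm.
- bolt_ball (a point): centre of the 16 mm ball head of the steel bolt that sticks out of the board's inner face at y = 0: 32 mm from the face, 12 mm above the bench, shank 6 mm. At y = +110 and -110 mm, same height, two round-ended 8 mm dowels stick out 24 mm.
- cam_bar (a point): grip point of the cam lock: on its vertical axis, 46 mm above the bench, in a black thumb bar 46 mm long (along this point's x), 10 mm thick (y), from 27 to 58 mm above the bench, yellow mark at its +x end. The axis lies in the tray at x = 48 mm (give or take 2.5), y = 0.
- cam_disc (a point): middle of the brass hook disc (70 mm across, turns with the bar). Drag 0.2 N m until the board is home, between 2.1 and 3.15 rad of the joint, not the same each time. From there the torque climbs 1.4 N m per rad, 0.006 per N of hook force. Snug is 20 to 70 N: stop 0.25 to 0.4 N m above the free drag (read in like manner; at rest the drag may show with either sign). It holds when let go.
- cam (a joint): turn of the cam lock, rad, 0 to 3.9, growing clockwise seen from above. Starts open (0 to 0.4), the bar about square to the front edge, the hook's mouth facing the edge; keep it below 0.6 until the ball is in. From 0.7 to 1.4 the hook passes behind the ball if the board is within 5 mm of home, then draws it in 4.5 mm per rad. It can be turned back to ease it.
- oil: black oil bottle, 42 mm across, 105 mm tall, loose; origin: centre of its underside. Not to be disturbed.
- nipple_jar: amber glass jar with a white lid, 60 mm across, 68 mm tall, loose; origin: centre of its underside. Not to be disturbed.
- hub: aluminium wheel hub lying on its side, 98 mm long (along its x), flanges 54 mm across, loose; origin: on the bench under its middle. Not to be disturbed.
Not all that is in view belongs to the job. Of the things shaped like the part that bears cam_bar, the brass one is meant.

How it is judged:
On the way, in this order (a step that is already met when the one before it is completed fails the run):
1. the board stands up to the tray's edge (within 5.5 mm of home) with bolt and dowels in, the cam still open (x of board in the frame of tray above -0.0055 m and angle between the x axis of board and the x axis of tray, either way round below 0.04 rad and value of joint cam below 0.6 rad), for 0.1 s.
2. the hook has passed behind the bolt's ball (value of joint cam above 1.5 rad and x of board in the frame of tray above -0.005 m), for 0.1 s.
At the end, for the whole second after the job is handed in: The board stands upright and flush against the tray's front edge (gap under 1.5 mm, sideways within 4 mm, square within 0.015 rad), at rest, and the cam, turned past 1.8 rad and let go, pulls on the bolt with 20 to 70 N (x of board in the frame of tray above -0.0015 m and y of board in the frame of tray between -0.004 and 0.004 m and angle between the x axis of board and the x axis of tray, either way round below 0.015 rad and angle between board's own z axis and vertical below 0.03 rad and contact force between cam and board between 20 and 70 N and value of joint cam above 1.8 rad and linear speed of board below 0.01 m/s); the robot touches nothing.
It fails at once if the cam is overtightened: it pulls the bolt with more than 70 N (contact force between cam and board above 70 N).
It fails at once if the board is rammed against the tray with more than 35 N while the cam is open (value of joint cam below 0.6 rad and contact force between board and tray above 35 N).
It fails at once if the oil bottle is moved more than 20 mm or tipped (distance of oil from where it was at the start of the episode above 0.02 m or angle between oil's own z axis and vertical above 0.4 rad).
It fails at once if the jar is moved more than 20 mm or tipped (distance of nipple_jar from where it was at the start of the episode above 0.02 m or angle between nipple_jar's own z axis and vertical above 0.4 rad).
It fails at once if the hub is moved more than 20 mm (distance of hub from where it was at the start of the episode above 0.02 m).
It also fails if it takes over 72 s, if anything falls off the work surface, if the arm or the gripper's body presses on something with over 40 N, if the wrist force passes 120 N, or if a joint passes its speed limit or range.

## Working session

There is one attempt and no reset: what is moved stays moved. The work goes in short steps, Python scripts to look and compute and a tool call to move; the robot and the scene stay as the last step left them, time stands still between calls to the robot, and variables do not carry over. Pictures are saved under pics/ and viewed, at most 10 in all, crops included, and the job is handed in when it is done.

Besides the shell and the picture viewer there is one more tool, called after "Emit:" in YAML: its name, and indented under it one key for each argument. step_arm: Moves the arm, as the interface text tells. Its arguments: {"type":"object","properties":{"commands":{"type":"array"},"force":{"type":"number"}},"required":["commands"]}

```bash
mkdir -p pics; ls
cat > h.py <<'E'
from plant import *
import numpy as np, cv2
from scipy.spatial.transform import Rotation as R
def cam(n):
    s=get_state(); c=read_camera(n)
    if 'mount' in c:
        T=np.eye(4);T[:3,:3]=R.from_quat(s['tcp_rot']).as_matrix();T[:3,3]=s['eef_pos']
        c['T']=T@np.array(c['mount'])
    else:
        T=np.eye(4);a=np.array(c['attitude'])
        T[:3,:3]=a if a.shape==(3,3) else R.from_quat(a).as_matrix();T[:3,3]=c['eye'];c['T']=T
    return c
def rays(c,uv):
    uv=np.atleast_2d(uv).astype(float)
    d=np.c_[(uv[:,0]-c['cx'])/c['fx'],-(uv[:,1]-c['cy'])/c['fy'],-np.ones(len(uv))]
    return c['T'][:3,3],d@c['T'][:3,:3].T
def onz(c,uv,z):
    o,d=rays(c,uv);return o+d*((z-o[2])/d[:,2])[:,None]
def cloud(c):
    v,u=np.mgrid[:480,:640];o,d=rays(c,np.c_[u.ravel(),v.ravel()])
    return (o+d*c['z_map'].ravel()[:,None]).reshape(480,640,3)
def save(n,im): cv2.imwrite('pics/'+n+'.png',im[...,::-1])
E
python3 - <<'E'
from h import *
print(get_state())
for n in('scene','wrist'):
    c=cam(n);save(n+'0',c['color']);print({k:(v if np.size(v)<17 else 0) for k,v in c.items()})
    np.savez('/tmp/'+n+'0.npz',**c)
E
```

```text
pics
{'time': 0.0, 'qpos': array([-1.49974550e-01,  2.87172872e-01,  1.57818558e+00, -4.08094342e-06,
        1.27859580e+00, -1.50000130e-01]), 'dq': array([ 0.00169321,  0.00118707,  0.00052497, -0.00077852,  0.00015585,
       -0.00037861]), 'joint_efforts': array([-1.79628755e-04, -4.05981302e+01, -2.92628127e+01, -1.54224781e-04,
        5.81841552e-03,  3.74769741e-06]), 'eef_pos': array([6.74372898e-01, 1.40602234e-04, 2.43937692e-01]), 'tcp_rot': array([ 7.07096827e-01,  7.07115749e-01, -7.02385844e-04, -9.49180582e-04]), 'contact_force': array([ 0.51650526,  0.42673769, -0.50336402]), 'wrist_torque': array([ 0.04851482, -0.03977039, -0.00559635]), 'finger_force': 0.0, 'opening': 1.0022962699779387}
{'color': 0, 'z_map': 0, 'fx': 443.9096778156369, 'fy': 443.9096778156369, 'cx': 321.6407912112744, 'cy': 237.13723951270262, 'eye': array([0.84872737, 0.4665733 , 0.72255048]), 'attitude': array([0.08885822, 0.29083475, 0.91488083, 0.26554178]), 'T': array([[-0.84318356, -0.43419206,  0.31704691,  0.84872737],
       [ 0.53756429, -0.68980542,  0.48496713,  0.4665733 ],
       [ 
[... 239 characters left out ...]
5, 'mount': array([[ 2.06268933e-04,  9.55530053e-01,  2.94893669e-01,
         7.41597957e-02],
       [ 9.99999782e-01, -1.22707785e-05, -6.59708266e-04,
         6.52447715e-04],
       [-6.26752499e-04,  2.94893741e-01, -9.55529847e-01,
        -1.28562848e-01],
       [ 0.00000000e+00,  0.00000000e+00,  0.00000000e+00,
         1.00000000e+00]]), 'T': array([[ 9.99998504e-01, -7.39964549e-04,  1.56369268e-03,
         6.75322052e-01],
       [ 2.46530311e-04,  9.55632396e-01,  2.94561814e-01,
         7.42536848e-02],
       [-1.71228068e-03, -2.94560988e-01,  9.55631149e-01,
         3.72517192e-01],
       [ 0.00000000e+00,  0.00000000e+00,  0.00000000e+00,
         1.00000000e+00]])}
```

View pics/scene0.png

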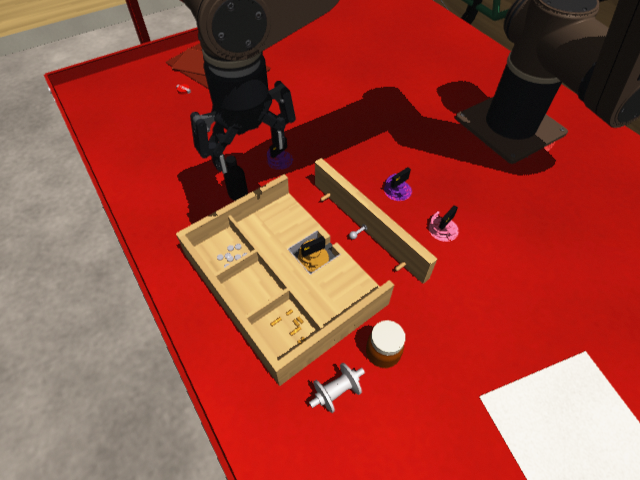

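View pics/wrist0.png

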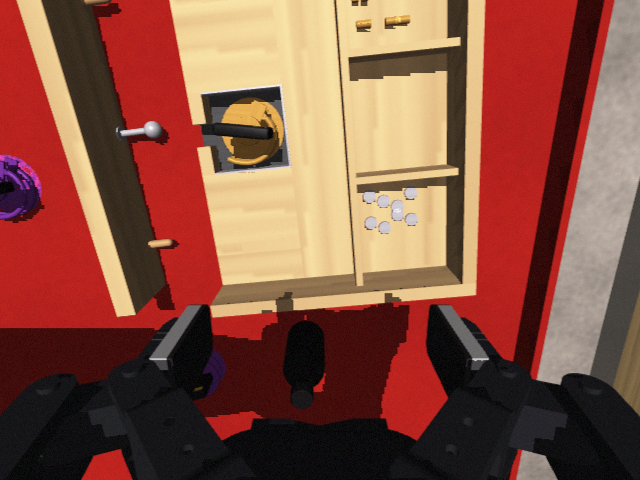

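Scene view: brass cam at (313,252), board with its ball at (353,235) and dowels at (325,198) and (400,266), jar (387,343), hub (337,388). The oil bottle is black at (235,178), just outside the tray's side wall. Cam-shaped things: purple (397,187), pink (445,225), purple (280,158), and brass (313,252) in the tray. The brass one is meant. It is at (250,130) in the wrist view.

```bash
cat >> h.py <<'E'
def tops(c,zlo,zhi,amin=150):
    "raster (1 mm) components of the cloud in a height band -> list of (area, centre, sizes, angle, corners)"
    P=cloud(c);m=(c['z_map']>0)&(P[...,2]>zlo)&(P[...,2]<zhi)
    q=P[m];g=np.zeros((900,900),np.uint8);i=np.round((q[:,:2]-[.3,-.45])*1000).astype(int)
    k=((i>=0)&(i<900)).all(1);g[i[k,1],i[k,0]]=255
    g=cv2.morphologyEx(g,cv2.MORPH_CLOSE,np.ones((7,7)));out=[]
    for ct in cv2.findContours(g,cv2.RETR_EXTERNAL,cv2.CHAIN_APPROX_NONE)[0]:
        if cv2.contourArea(ct)>amin:
            b=cv2.boxPoints(cv2.minAreaRect(ct))/1000+[.3,-.45]
            out.append((cv2.contourArea(ct),b))
    return out
E
python3 - <<'E'
from h import *
np.set_printoptions(precision=4,suppress=True)
for n in('scene','wrist'):
    c=dict(np.load(f'/tmp/{n}0.npz'))
    for zl,zh in((.065,.075),(.02,.028)):
        print(n,zl)
        for a,b in tops(c,zl,zh): print(a,b.round(4).tolist(),np.linalg.norm(b[0]-b[1]).round(3),np.linalg.norm(b[2]-b[1]).round(3))
    if n=='scene':
        print('jar lid',onz(c,(388,337),.068),'hub',onz(c,(337,388),.027))
# enlarged crop of brass cam
c=dict(np.load('/tmp/wrist0.npz'))
save('cam_crop',cv2.resize(c['color'][60:200,90:310],None,fx=3,fy=3,interpolation=cv2.INTER_CUBIC))
P=cloud(c);print('ball',P[129,152],'cam bar',P[129,210],P[130,240],P[132,268])
E
```

```text
scene 0.065
2054.5 [[0.583, 0.266], [0.634, 0.266], [0.634, 0.318], [0.583, 0.318]] 0.051 0.052
9130.5 [[0.5454, 0.2266], [0.5763, -0.0944], [0.8157, -0.0714], [0.7847, 0.2496]] 0.322 0.24
5399.5 [[0.447, 0.2251], [0.4867, -0.0928], [0.5076, -0.0902], [0.4679, 0.2277]] 0.32 0.021
264.5 [[0.639, -0.1549], [0.6784, -0.1593], [0.681, -0.1361], [0.6416, -0.1317]] 0.04 0.023
scene 0.02
6284.0 [[0.6873, 0.2121], [0.695, 0.1311], [0.7762, 0.1387], [0.7686, 0.2198]] 0.081 0.082
303.5 [[0.5969, 0.0759], [0.632, 0.061], [0.643, 0.0868], [0.6079, 0.1017]] 0.038 0.028
6298.0 [[0.6971, 0.1123], [0.7051, 0.0306], [0.7859, 0.0385], [0.778, 0.1201]] 0.082 0.081
6034.5 [[0.7072, 0.0093], [0.7147, -0.0697], [0.7952, -0.062], [0.7877, 0.017]] 0.079 0.081
29952.0 [[0.5475, 0.199], [0.574, -0.0833], [0.7014, -0.0713], [0.675, 0.2109]] 0.284 0.128
194.0 [[0.4817, 0.0878], [0.5004, -0.0885], [0.5063, -0.0879], [0.4876, 0.0884]] 0.177 0.006
156.0 [[0.5194, -0.1816], [0.5233, -0.1962], [0.5538, -0.1881], [0.5499, -0.1735]] 0.015 0.032
jar lid [[0.6093 0.2937 0.068 ]] hub [[0.7121 0.3071 0.027 ]]
wrist 0.065

[... 229 characters left out ...]
 [0.683, -0.138], [0.6439, -0.1315]] 0.04 0.031
wrist 0.02
2719.5 [[0.696, 0.138], [0.783, 0.138], [0.783, 0.174], [0.696, 0.174]] 0.087 0.036
7925.0 [[0.6997, 0.1269], [0.7087, 0.032], [0.7941, 0.0401], [0.7851, 0.135]] 0.095 0.086
7607.5 [[0.7097, 0.0219], [0.7188, -0.0693], [0.8041, -0.0608], [0.795, 0.0304]] 0.092 0.086
29236.0 [[0.5501, 0.1738], [0.5755, -0.083], [0.7112, -0.0695], [0.6858, 0.1872]] 0.258 0.136
324.0 [[0.4726, 0.1738], [0.5056, -0.0912], [0.5088, -0.0908], [0.4759, 0.1742]] 0.267 0.003
575.0 [[0.9, 0.174], [0.901, -0.182], [0.905, -0.182], [0.904, 0.174]] 0.356 0.004
ball [0.5211 0.0715 0.0188] cam bar [0.5698 0.0714 0.0022] [0.6103 0.071  0.0585] [0.6329 0.0695 0.0575]
```

View pics/cam_crop.png

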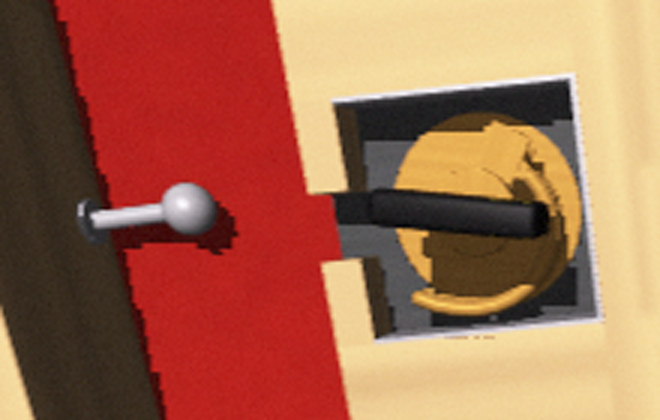

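Brass cam confirmed in the crop: the disc is at (485,215) with the bar pointing at the slot, and the tray and board sizes match (320 long, walls at 70). I'll grip the board at board y = -55 mm, clear of the bolt and cam.

Emit:
step_arm:
  commands:
    - {"y":-40,"x":3,"gripper":-1}
    - {"y":-40,"x":3}
    - {"y":-40,"x":3}
    - {"y":-40,"x":3}
    - {"y":-30,"x":1}
    - {"spin":-7.1,"z":20}
    - {"z":40}
    - {"z":40}
    - {"z":10}
    - {"z":0}
  force: 30

```text
invalid input
```

Emit:
step_arm:
  commands:
    - {"x":3,"y":-40,"z":0,"spin":0,"gripper":-1}
    - {"x":3,"y":-40,"z":0,"spin":0,"gripper":-1}
    - {"x":3,"y":-40,"z":0,"spin":0,"gripper":-1}
    - {"x":3,"y":-40,"z":0,"spin":0,"gripper":-1}
    - {"x":1,"y":-30,"z":0,"spin":0,"gripper":-1}
    - {"x":0,"y":0,"z":20,"spin":-7.1,"gripper":-1}
    - {"x":0,"y":0,"z":40,"spin":0,"gripper":-1}
    - {"x":0,"y":0,"z":40,"spin":0,"gripper":-1}
    - {"x":0,"y":0,"z":10,"spin":0,"gripper":-1}
    - {"x":0,"y":0,"z":0,"spin":0,"gripper":-1}
  force: 30

```text
time: 1.1
eef_pos: [0.4835, 0.0133, 0.1334]
tcp_rot: [0.662, 0.75, -0.001, -0.002]
contact_force: [0.4, -0.4, -0.1]
opening: 0.995
finger_force: 0.0
```

Emit:
step_arm:
  commands:
    - {"x":0,"y":1,"z":30,"spin":0,"gripper":-1}
    - {"x":0,"y":0,"z":30,"spin":0,"gripper":-1}
    - {"x":0,"y":0,"z":20,"spin":0,"gripper":-1}
    - {"x":0,"y":0,"z":5,"spin":0,"gripper":-1}
    - {"x":0,"y":0,"z":0,"spin":0,"gripper":0.1}
    - {"x":0,"y":0,"z":0,"spin":0,"gripper":0.3}
    - {"x":0,"y":0,"z":0,"spin":0,"gripper":0.5}
    - {"x":0,"y":0,"z":0,"spin":0,"gripper":0.7}
    - {"x":0,"y":0,"z":0,"spin":0,"gripper":0.8}
    - {"x":0,"y":0,"z":0,"spin":0,"gripper":1}
  force: 40

```text
time: 2.1
eef_pos: [0.4863, 0.0131, 0.0511]
tcp_rot: [0.662, 0.75, 0.0, 0.0]
contact_force: [-1.8, 0.3, 4.8]
opening: 0.204
finger_force: 45.1
```

Emit:
step_arm:
  commands:
    - {"x":0,"y":0,"z":0,"spin":0,"gripper":1}
    - {"x":0,"y":0,"z":0,"spin":0,"gripper":1}
    - {"x":0,"y":0,"z":0,"spin":0,"gripper":1}
    - {"x":0,"y":0,"z":0,"spin":0,"gripper":1}
    - {"x":0,"y":0,"z":0,"spin":0,"gripper":1}
    - {"x":0,"y":0,"z":0,"spin":0.5,"gripper":1}
    - {"x":-2,"y":0,"z":0,"spin":0.5,"gripper":1}
    - {"x":-2,"y":5,"z":0,"spin":0.5,"gripper":1}
    - {"x":-2,"y":5,"z":0,"spin":0,"gripper":1}
    - {"x":0,"y":0,"z":0,"spin":0,"gripper":1}

```text
time: 3.1
eef_pos: [0.4969, 0.0085, 0.0511]
tcp_rot: [0.672, 0.741, -0.0, -0.0]
contact_force: [-3.5, 2.1, 7.4]
opening: 0.203
finger_force: 45.6
```

Run:
```python
from h import *
np.set_printoptions(precision=4,suppress=True)
s=get_state();print(s['eef_pos'],s['contact_force'],s['opening'],s['finger_force'])
c=cam('wrist');np.savez('/tmp/w1.npz',**c);save('wrist1',c['color'])
for n in('wrist','scene'):
    if n=='scene':c=cam(n)
    for zl,zh in((.066,.074),(.02,.028)):
        for a,b in tops(c,zl,zh,400): print(n,zl,a,b.round(4).tolist())
```

```text
[0.4969 0.0085 0.0511] [-3.467   2.1422  7.4055] 0.20307633999169358 45.59314727783203
wrist 0.066 2561.5 [[0.4739, -0.0223], [0.5178, -0.0236], [0.5219, 0.1132], [0.478, 0.1145]]
wrist 0.02 2131.5 [[0.5536, 0.134], [0.559, 0.0754], [0.6177, 0.0808], [0.6123, 0.1394]]
wrist 0.02 7687.0 [[0.5454, 0.0502], [0.5985, -0.1012], [0.681, -0.0723], [0.6279, 0.0791]]
scene 0.066 2047.5 [[0.5772, 0.3113], [0.5897, 0.2612], [0.6408, 0.2739], [0.6282, 0.3241]]
scene 0.066 3699.5 [[0.4499, 0.2186], [0.4847, 0.0021], [0.5208, 0.008], [0.486, 0.2244]]
scene 0.066 9040.0 [[0.546, 0.2268], [0.5766, -0.0946], [0.8157, -0.0718], [0.7851, 0.2495]]
scene 0.066 739.5 [[0.494, -0.0485], [0.4981, -0.0977], [0.5174, -0.0961], [0.5133, -0.0469]]
scene 0.02 6284.5 [[0.6875, 0.2121], [0.6953, 0.1309], [0.7762, 0.1387], [0.7684, 0.2199]]
scene 0.02 6313.5 [[0.6972, 0.1126], [0.704, 0.0312], [0.7853, 0.0379], [0.7786, 0.1194]]
scene 0.02 6042.0 [[0.7071, 0.0092], [0.7147, -0.0705], [0.7954, -0.0628], [0.7878, 0.0169]]
scene 0.02 29758.0 [[0.5476, 0.1991], [0.5743, -0.0828], [0.7014, -0.0707], [0.6747, 0.2111]]
```

View pics/wrist1.png

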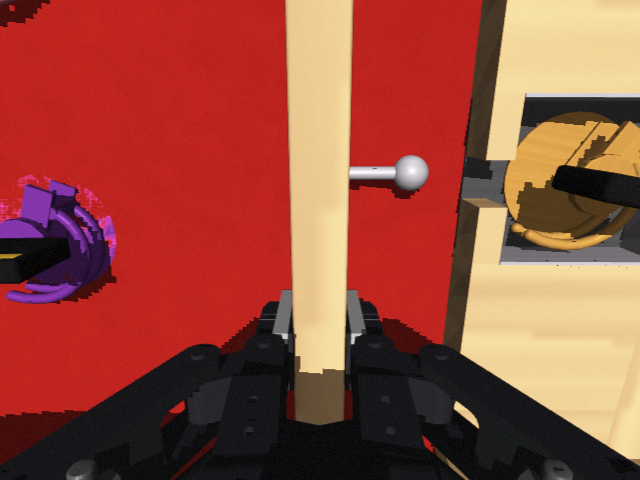

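The wrist view shows the gripped board, ball at (411,173), slot between jaw corners near (505,157) and (475,200), brass disc at (570,180). Next I measure these edges.

Run:
```python
from h import *
np.set_printoptions(precision=4,suppress=True)
c=dict(np.load('/tmp/w1.npz'));im=c['color'].astype(int)
wood=((im[...,0]>190)&(im[...,1]>150)&(im[...,2]>90)&(im[...,2]<190))
def fit(P): # x = a + b*y
    b,a=np.polyfit(P[:,1],P[:,0],1);r=P[:,0]-a-b*P[:,1];k=abs(r)<.001
    b,a=np.polyfit(P[k,1],P[k,0],1);return a,b,k.sum()
# board edges rows 5..280
L=[];Rr=[]
for v in range(5,280):
    u=np.where(wood[v,250:400])[0]+250
    L.append((u.min()-.5,v));Rr.append((u.max()+.5,v))
lb=fit(onz(c,L,.07));rb=fit(onz(c,Rr,.07));print('board outer,inner',lb,rb)
E_=[]
for v in list(range(10,150))+list(range(215,330)):
    u=np.where(wood[v,430:640])[0]+430
    if len(u):E_.append((u.min()-.5,v))
tf=fit(onz(c,E_,.024));print('tray front',tf)
# slot edges: columns
for u in range(476,520,4):
    col=wood[100:260,u];w=np.where(col)[0]+100
    up=w[w<180];lo=w[w>180]
    print(u,up.max() if len(up) else None,lo.min() if len(lo) else None,onz(c,[(u,(up.max() if len(up) else 0)+.5),(u,(lo.min() if len(lo) else 0)-.5)],.024)[:,:2].tolist())
g=cv2.cvtColor(c['color'],cv2.COLOR_RGB2HSV)
m=((g[...,1]<60)&(g[...,2]>70)).astype(np.uint8);m[:,:392]=0;m[:,440:]=0;m[:140]=0;m[210:]=0
v,u=np.where(m>0);(cx,cy),r=cv2.minEnclosingCircle(np.c_[u,v].astype(np.float32))
print('ball px',cx,cy,r,onz(c,(cx,cy),.012))
# board's known pose from grip
s=get_state();print(s['eef_pos'],R.from_quat(s['tcp_rot']).as_matrix())
```

```text
board outer,inner (np.float64(0.4897761801455305), np.float64(-0.09960023799013444), np.int64(275)) (np.float64(0.5070801704757737), np.float64(-0.09937118423400458), np.int64(275))
tray front (np.float64(0.5675582868913546), np.float64(-0.09678518028381379), np.int64(255))
476 None 231 [[0.5434986757941005, 0.1318152983701616], [0.5631024110214804, 0.045344376904582]]
480 None 208 [[0.5449648936446754, 0.13195983427201577], [0.5625250320921108, 0.05561688374936864]]
484 None 208 [[0.5464311140066065, 0.1321043704214328], [0.5642382562483573, 0.055785690757406275]]
488 159 208 [[0.5612436912841094, 0.07584899934024224], [0.5659514838333469, 0.055954498103284026]]
492 159 208 [[0.5628925126942571, 0.07601148023791425], [0.5676647148470897, 0.056123305787002906]]
496 159 208 [[0.5645413372802118, 0.07617396144854191], [0.5693779492895962, 0.05629211380856392]]
500 159 208 [[0.5661901650419827, 0.07633644297212612], [0.5710911871608764, 0.056460922167968094]]
504 159 208 [[0.5678389959795789, 0.07649892480866778], [0.5728044284609408, 0.05662973086521644]]
508 159 None [[0.5694878300930096, 0.07666140695816781], [0.5551487940611467, 0.13328630776680148]]
512 160 None [[0.5712388879819914, 0.07642545081590582], [0.5566140114713624, 0.13343074532393612]]
516 156 227 [[0.5724759392260703, 0.07817757244539142], [0.5800992278488594, 0.048843645547489]]
ball px 409.5 172.5 18.344036102294922 [[0.5328 0.0662 0.012 ]]
[0.4968 0.0085 0.0511] [[-0.0978  0.9952 -0.0001]
 [ 0.9952  0.0978  0.0004]
 [ 0.0004 -0.0001 -1.    ]]
```

Ball is 3.2 mm to +y of the slot axis and 28 mm out. The board is square to 0.15°, so I shift and advance.

Emit:
step_arm:
  commands:
    - {"x":-1.6,"y":2,"z":0,"spin":0.15,"gripper":1}
    - {"x":-1.6,"y":4,"z":0,"spin":0,"gripper":1}
    - {"x":0,"y":6,"z":0,"spin":0,"gripper":1}
    - {"x":0,"y":6,"z":0,"spin":0,"gripper":1}
    - {"x":0,"y":6,"z":0,"spin":0,"gripper":1}
    - {"x":0,"y":5,"z":0,"spin":0,"gripper":1}
    - {"x":0,"y":4,"z":0,"spin":0,"gripper":1}
    - {"x":0,"y":4,"z":0,"spin":0,"gripper":1}
    - {"x":0,"y":4,"z":0,"spin":0,"gripper":1}
    - {"x":0,"y":0,"z":0,"spin":0,"gripper":1}

```text
time: 4.2
eef_pos: [0.5372, 0.0088, 0.0511]
tcp_rot: [0.672, 0.74, -0.001, -0.001]
contact_force: [-5.0, -0.5, 8.4]
opening: 0.204
finger_force: 45.8
```

Emit:
step_arm:
  commands:
    - {"x":0,"y":3,"z":0,"spin":0,"gripper":1}
    - {"x":0,"y":3,"z":0,"spin":0,"gripper":1}
    - {"x":0,"y":2,"z":0,"spin":0,"gripper":1}
    - {"x":0,"y":2,"z":0,"spin":0,"gripper":1}
    - {"x":0,"y":2,"z":0,"spin":0,"gripper":1}
    - {"x":0,"y":1,"z":0,"spin":0,"gripper":1}
    - {"x":0,"y":1,"z":0,"spin":0,"gripper":1}
    - {"x":0,"y":1,"z":0,"spin":0,"gripper":1}
    - {"x":0,"y":0.5,"z":0,"spin":0,"gripper":1}
    - {"x":0,"y":0,"z":0,"spin":0,"gripper":1}

```text
time: 5.2
eef_pos: [0.5516, 0.0102, 0.0511]
tcp_rot: [0.672, 0.741, -0.002, -0.002]
contact_force: [-6.2, -0.4, 10.1]
opening: 0.208
finger_force: 46.1
```

Emit:
step_arm:
  commands:
    - {"x":0,"y":1,"z":0,"spin":0,"gripper":1}
    - {"x":0,"y":1,"z":0,"spin":0,"gripper":1}
    - {"x":0,"y":0.7,"z":0,"spin":0,"gripper":1}
    - {"x":0,"y":0.5,"z":0,"spin":0,"gripper":1}
    - {"x":0,"y":0,"z":0,"spin":0,"gripper":1}
    - {"x":0,"y":0,"z":0,"spin":0,"gripper":1}
    - {"x":0,"y":0,"z":0,"spin":0,"gripper":1}
    - {"x":0,"y":0,"z":0,"spin":0,"gripper":1}
    - {"x":0,"y":0,"z":0,"spin":0,"gripper":1}
    - {"x":0,"y":0,"z":0,"spin":0,"gripper":1}

```text
time: 6.2
eef_pos: [0.5548, 0.0105, 0.0512]
tcp_rot: [0.672, 0.741, -0.002, -0.002]
contact_force: [-7.0, -0.1, 10.3]
opening: 0.203
finger_force: 46.1
```

Run:
```python
from h import *
np.set_printoptions(precision=4,suppress=True)
c=cam('wrist');np.savez('/tmp/w2.npz',**c);save('wrist2',c['color'])
s=get_state();print(s['eef_pos'],s['wrist_torque'])
```

```text
[0.5548 0.0105 0.0512] [-0.0866  1.3427  0.3017]
```

View pics/wrist2.png

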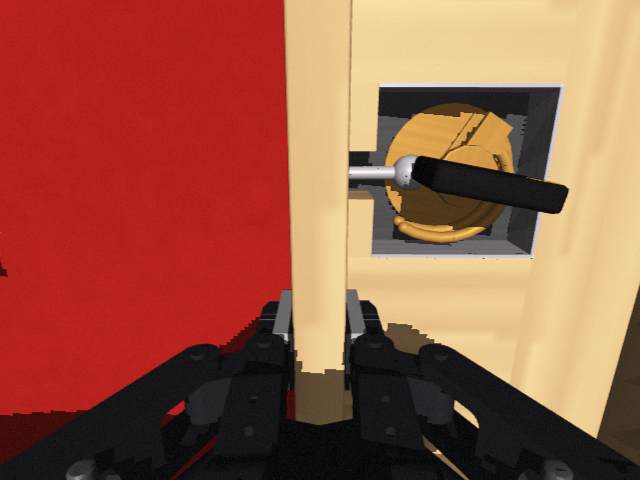

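View: ball at (405,172) is inside the slot and the board's inner edge is close to the tray front. The bar runs (420,170) to (560,198), so the cam is still open. About 1.5 mm remains, so I creep in gently.

Emit:
step_arm:
  commands:
    - {"x":0,"y":0.3,"z":0,"spin":0,"gripper":1}
    - {"x":0,"y":0.3,"z":0,"spin":0,"gripper":1}
    - {"x":0,"y":0.3,"z":0,"spin":0,"gripper":1}
    - {"x":0,"y":0,"z":0,"spin":0,"gripper":1}
    - {"x":0,"y":0,"z":0,"spin":0,"gripper":1}
    - {"x":0,"y":0,"z":0,"spin":0,"gripper":1}
    - {"x":0,"y":0,"z":0,"spin":0,"gripper":1}
    - {"x":0,"y":0,"z":0,"spin":0,"gripper":1}
    - {"x":0,"y":0,"z":0,"spin":0,"gripper":1}
    - {"x":0,"y":0,"z":0,"spin":0,"gripper":1}

```text
time: 7.25
eef_pos: [0.5556, 0.0106, 0.0511]
tcp_rot: [0.672, 0.741, -0.002, -0.002]
contact_force: [-7.5, -0.4, 11.1]
opening: 0.204
finger_force: 46.2
```

Run:
```python
from h import *
np.set_printoptions(precision=4,suppress=True)
c=dict(np.load('/tmp/w2.npz'));P=cloud(c);im=c['color']
# bar top: dark pixels at 52..62 mm height
m=((im.max(2)<60)&(P[...,2]>.05)&(P[...,2]<.064)).astype(np.uint8);m[:,:412]=0;m[260:]=0
n,lab,st,ce=cv2.connectedComponentsWithStats(m);i=1+st[1:,4].argmax();v,u=np.where(lab==i)
Q=onz(c,np.c_[u,v],.058)[:,:2];print(st[i],np.median(P[lab==i],0))
(cc,sz,a)=cv2.minAreaRect((Q*1000).astype(np.float32));print('bar centre',cc,sz,a)
b=cv2.boxPoints((cc,sz,a));print(b)
o=np.array([.5612,.0657]);th=.0968;Rm=np.array([[np.cos(th),np.sin(th)],[-np.sin(th),np.cos(th)]])
print('in tray',Rm@(np.array(cc)/1000-o))
y=im[...,0].astype(int)-im[...,2]; 
ym=(im[...,0]>120)&(im[...,1]>100)&(im[...,2]<60)&(P[...,2]>.045)&(P[...,2]<.064);print('yellow',ym.sum(), np.argwhere(ym).mean(0) if ym.any() else 0)
```

```text
[ 426  160  142   54 4211] [0.6082 0.0708 0.0578]
bar centre (608.5126342773438, 70.85867309570312) (10.228072166442871, 47.12278747558594) 84.86032104492188
[[584.5878  67.8759]
 [631.5212  63.6545]
 [632.4374  73.8414]
 [585.5041  78.0629]]
in tray [0.0476 0.0006]
yellow 13 [181.2308 547.0769]
```

Emit:
step_arm:
  commands:
    - {"x":0,"y":0,"z":0,"spin":0,"gripper":0.5}
    - {"x":0,"y":0,"z":0,"spin":0,"gripper":0.2}
    - {"x":0,"y":0,"z":0,"spin":0,"gripper":0.0}
    - {"x":0,"y":0,"z":0,"spin":0,"gripper":0}
    - {"x":0,"y":0,"z":-10,"spin":0,"gripper":0}
    - {"x":0,"y":0,"z":-25,"spin":0,"gripper":0}
    - {"x":0,"y":0,"z":-35,"spin":0,"gripper":0}
    - {"x":0,"y":0,"z":-30,"spin":0,"gripper":0}
    - {"x":0,"y":0,"z":0,"spin":0,"gripper":0}
    - {"x":0,"y":0,"z":0,"spin":0,"gripper":0}

```text
time: 8.25
eef_pos: [0.5578, 0.0107, 0.1518]
tcp_rot: [0.673, 0.74, 0.001, 0.001]
contact_force: [-0.1, 0.3, -0.7]
opening: 0.498
finger_force: 0.0
```

Run:
```python
from h import *
np.set_printoptions(precision=4,suppress=True)
c=dict(np.load('/tmp/w2.npz'));P=cloud(c);im=c['color']
s=get_state()
for u,v in((200,352),(100,420),(240,420),(85,468),(150,390)):print(u,v,P[v,u],P[v,u]-[.5548,.0105,.0511])
c=cam('wrist')
for a,b in tops(c,.066,.074,400): print(a,b.round(4).tolist())
im=c['color'].astype(int)
wood=((im[...,0]>190)&(im[...,1]>150)&(im[...,2]>90)&(im[...,2]<190)).astype(np.uint8);save('wrist3',c['color'])
s=get_state();print(s['eef_pos'],s['qpos'],s['contact_force'])
```

```text
200 352 [0.5206 0.0196 0.0888] [-0.0342  0.0091  0.0377]
100 420 [0.5056 0.0166 0.1126] [-0.0492  0.0061  0.0615]
240 420 [0.538 0.025 0.118] [-0.0168  0.0145  0.0669]
85 468 [0.5098 0.0171 0.1249] [-0.045   0.0066  0.0738]
150 390 [0.5127 0.0176 0.1031] [-0.0421  0.0071  0.052 ]
813.0 [[0.7159, -0.0667], [0.7172, -0.0812], [0.7893, -0.0744], [0.788, -0.0599]]
4633.5 [[0.53, 0.1431], [0.5582, -0.0967], [0.6155, -0.0899], [0.5873, 0.1499]]
[0.5569 0.0108 0.1502] [-0.1627  0.1274  1.9468  0.      1.0677 -0.2578] [-0.5836  0.1982 -0.6572]
```

View pics/wrist3.png

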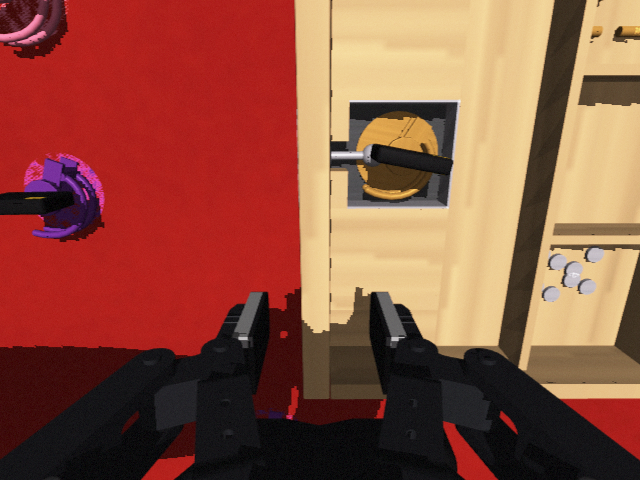

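View: board upright and flush at x≈315, cam bar from (370,152) to (450,165). Next I move over the bar, with the fingers closing across it.

Emit:
step_arm:
  commands:
    - {"x":27.4,"y":28.6,"z":0,"spin":0,"gripper":0}
    - {"x":27.4,"y":28.6,"z":0,"spin":0,"gripper":0}
    - {"x":0,"y":0,"z":0,"spin":-8,"gripper":0}
    - {"x":0,"y":0,"z":0,"spin":-8,"gripper":0}
    - {"x":0,"y":0,"z":0,"spin":-8,"gripper":0}
    - {"x":0,"y":0,"z":0,"spin":-8,"gripper":0}
    - {"x":0,"y":0,"z":0,"spin":-8,"gripper":0}
    - {"x":0,"y":0,"z":0,"spin":-8,"gripper":0}
    - {"x":0,"y":0,"z":0,"spin":-8,"gripper":0}
    - {"x":0,"y":0,"z":0,"spin":-8,"gripper":0}

```text
time: 9.3
eef_pos: [0.6076, 0.0708, 0.1479]
tcp_rot: [0.176, 0.984, -0.0, -0.002]
contact_force: [-0.6, -0.9, 0.3]
opening: 0.502
finger_force: 0.0
```

Emit:
step_arm:
  commands:
    - {"x":0,"y":0,"z":0,"spin":-8,"gripper":0}
    - {"x":0,"y":0,"z":0,"spin":-7.35,"gripper":0}
    - {"x":0,"y":0,"z":20,"spin":0,"gripper":0}
    - {"x":0,"y":0,"z":20,"spin":0,"gripper":0}
    - {"x":0,"y":0,"z":0,"spin":0,"gripper":0}
    - {"x":0,"y":0,"z":0,"spin":0,"gripper":0}
    - {"x":0,"y":0,"z":0,"spin":0,"gripper":0}
    - {"x":0,"y":0,"z":0,"spin":0,"gripper":0}
    - {"x":0,"y":0,"z":0,"spin":0,"gripper":0}
    - {"x":0,"y":0,"z":0,"spin":0,"gripper":0}

```text
time: 10.3
eef_pos: [0.6093, 0.0708, 0.111]
tcp_rot: [0.045, 0.999, -0.0, 0.001]
contact_force: [-0.1, 0.1, -0.5]
opening: 0.5
finger_force: 0.0
```

Run:
```python
from h import *
np.set_printoptions(precision=4,suppress=True)
s=get_state();M=R.from_quat(s['tcp_rot']).as_matrix();print(s['eef_pos'],M[:,1],np.degrees(np.arctan2(M[1,1],M[0,1])),s['qpos'])
p=M.T@(np.array([.6085,.0709,.046])-s['eef_pos']);print('to go',p*1000)
```

```text
[0.6093 0.0708 0.111 ] [0.0906 0.9959 0.    ] 84.80075898834073 [-0.0496  0.2937  1.8296 -0.      1.0171 -1.5297]
to go [ 0.8737  0.0578 65.0455]
```

Emit:
step_arm:
  commands:
    - {"x":0.8,"y":0,"z":20,"spin":0,"gripper":0}
    - {"x":0,"y":0,"z":20,"spin":0,"gripper":0}
    - {"x":0,"y":0,"z":15,"spin":0,"gripper":0}
    - {"x":0,"y":0,"z":10,"spin":0,"gripper":0}
    - {"x":0,"y":0,"z":0,"spin":0,"gripper":0.3}
    - {"x":0,"y":0,"z":0,"spin":0,"gripper":0.6}
    - {"x":0,"y":0,"z":0,"spin":0,"gripper":0.8}
    - {"x":0,"y":0,"z":0,"spin":0,"gripper":1}
    - {"x":0,"y":0,"z":0,"spin":0,"gripper":1}
    - {"x":0,"y":0,"z":0,"spin":0,"gripper":1}
  force: 50

```text
time: 11.3
eef_pos: [0.6089, 0.0713, 0.0464]
tcp_rot: [0.045, 0.999, 0.0, 0.001]
contact_force: [0.4, 3.2, 1.5]
opening: 0.11
finger_force: 50.3
```

```bash
cat > st.py <<'E'
from h import *
np.set_printoptions(precision=4,suppress=True)
s=get_state();M=R.from_quat(s['tcp_rot']).as_matrix()
yaw=np.degrees(np.arctan2(M[1,1],M[0,1]));print('t',s['time'],s['eef_pos'],'yaw',yaw.round(2),'F',s['contact_force'],'T',s['wrist_torque'],'q6',s['qpos'][5],'eff6',s['joint_efforts'][5],s['opening'],s['finger_force'])
E
python3 st.py
```

```text
t 11.3 [0.6089 0.0713 0.0464] yaw 84.81 F [0.3794 3.2206 1.5126] T [ 0.536  -0.087   0.1706] q6 -1.5298598204298783 eff6 0.17564415000379086 0.11044578580458962 50.274986028671265
```

Emit:
step_arm:
  commands:
    - {"x":0,"y":0,"z":0,"spin":3,"gripper":1}
    - {"x":0,"y":0,"z":0,"spin":5,"gripper":1}
    - {"x":0,"y":0,"z":0,"spin":5,"gripper":1}
    - {"x":0,"y":0,"z":0,"spin":5,"gripper":1}
    - {"x":0,"y":0,"z":0,"spin":5,"gripper":1}
    - {"x":0,"y":0,"z":0,"spin":5,"gripper":1}
    - {"x":0,"y":0,"z":0,"spin":5,"gripper":1}
    - {"x":0,"y":0,"z":0,"spin":5,"gripper":1}
    - {"x":0,"y":0,"z":0,"spin":2,"gripper":1}
    - {"x":0,"y":0,"z":0,"spin":0,"gripper":1}

```text
time: 12.3
eef_pos: [0.609, 0.0716, 0.0463]
tcp_rot: [0.385, 0.923, 0.001, 0.001]
contact_force: [1.8, 6.0, 3.4]
opening: 0.114
finger_force: 50.4
```

```bash
python3 st.py
```

```text
t 12.3 [0.609  0.0716 0.0463] yaw 44.75 F [1.8434 6.0223 3.3513] T [ 0.7149 -0.0856 -0.0806] q6 -0.8310974477723729 eff6 0.021753895562142134 0.11421083548636772 50.37166357040405
```

Emit:
step_arm:
  commands:
    - {"x":0,"y":0,"z":0,"spin":4,"gripper":1}
    - {"x":0,"y":0,"z":0,"spin":6,"gripper":1}
    - {"x":0,"y":0,"z":0,"spin":6,"gripper":1}
    - {"x":0,"y":0,"z":0,"spin":6,"gripper":1}
    - {"x":0,"y":0,"z":0,"spin":6,"gripper":1}
    - {"x":0,"y":0,"z":0,"spin":6,"gripper":1}
    - {"x":0,"y":0,"z":0,"spin":6,"gripper":1}
    - {"x":0,"y":0,"z":0,"spin":5,"gripper":1}
    - {"x":0,"y":0,"z":0,"spin":3,"gripper":1}
    - {"x":0,"y":0,"z":0,"spin":1,"gripper":1}

```text
time: 13.3
eef_pos: [0.6093, 0.0717, 0.0463]
tcp_rot: [0.733, 0.681, 0.002, 0.0]
contact_force: [2.2, 6.3, 2.5]
opening: 0.109
finger_force: 50.3
```

```bash
python3 st.py
```

```text
t 13.3 [0.6093 0.0717 0.0463] yaw -4.23 F [2.1829 6.3187 2.4748] T [ 0.8964 -0.2014  0.1768] q6 0.023782963108850048 eff6 0.19781530369073153 0.10939419513710623 50.26745796203613
```

Emit:
step_arm:
  commands:
    - {"x":0,"y":0,"z":0,"spin":3,"gripper":1}
    - {"x":0,"y":0,"z":0,"spin":3,"gripper":1}
    - {"x":0,"y":0,"z":0,"spin":3,"gripper":1}
    - {"x":0,"y":0,"z":0,"spin":2,"gripper":1}
    - {"x":0,"y":0,"z":0,"spin":2,"gripper":1}
    - {"x":0,"y":0,"z":0,"spin":2,"gripper":1}
    - {"x":0,"y":0,"z":0,"spin":1,"gripper":1}
    - {"x":0,"y":0,"z":0,"spin":1,"gripper":1}
    - {"x":0,"y":0,"z":0,"spin":1,"gripper":1}
    - {"x":0,"y":0,"z":0,"spin":1,"gripper":1}

```text
time: 14.3
eef_pos: [0.6095, 0.0717, 0.0464]
tcp_rot: [0.835, 0.551, 0.002, 0.0]
contact_force: [3.9, 6.0, 2.6]
opening: 0.109
finger_force: 50.2
```

```bash
python3 st.py
```

```text
t 14.3 [0.6095 0.0717 0.0464] yaw -23.18 F [3.8893 5.9935 2.5785] T [ 0.9665 -0.2513  0.2905] q6 0.3546079552111452 eff6 0.146120167337358 0.10935654588855831 50.2242636680603
```

Emit:
step_arm:
  commands:
    - {"x":0,"y":0,"z":0,"spin":0.8,"gripper":1}
    - {"x":0,"y":0,"z":0,"spin":0.8,"gripper":1}
    - {"x":0,"y":0,"z":0,"spin":0.8,"gripper":1}
    - {"x":0,"y":0,"z":0,"spin":0.8,"gripper":1}
    - {"x":0,"y":0,"z":0,"spin":0.8,"gripper":1}
    - {"x":0,"y":0,"z":0,"spin":0.8,"gripper":1}
    - {"x":0,"y":0,"z":0,"spin":0.8,"gripper":1}
    - {"x":0,"y":0,"z":0,"spin":0.8,"gripper":1}
    - {"x":0,"y":0,"z":0,"spin":0.8,"gripper":1}
    - {"x":0,"y":0,"z":0,"spin":0.8,"gripper":1}

```text
time: 15.3
eef_pos: [0.6096, 0.0717, 0.0464]
tcp_rot: [0.871, 0.491, 0.002, 0.0]
contact_force: [4.1, 5.3, 1.9]
opening: 0.109
finger_force: 50.2
```

```bash
python3 st.py
```

```text
t 15.3 [0.6096 0.0717 0.0464] yaw -31.17 F [4.0731 5.2582 1.8593] T [ 0.9528 -0.3196  0.2619] q6 0.4940114521211556 eff6 0.1832890184596181 0.10896385513867955 50.226802825927734
```

Emit:
step_arm:
  commands:
    - {"x":0,"y":0,"z":0,"spin":0.8,"gripper":1}
    - {"x":0,"y":0,"z":0,"spin":0.8,"gripper":1}
    - {"x":0,"y":0,"z":0,"spin":0.8,"gripper":1}
    - {"x":0,"y":0,"z":0,"spin":0.8,"gripper":1}
    - {"x":0,"y":0,"z":0,"spin":0.8,"gripper":1}
    - {"x":0,"y":0,"z":0,"spin":0.8,"gripper":1}
    - {"x":0,"y":0,"z":0,"spin":0.8,"gripper":1}
    - {"x":0,"y":0,"z":0,"spin":0.8,"gripper":1}
    - {"x":0,"y":0,"z":0,"spin":0.8,"gripper":1}
    - {"x":0,"y":0,"z":0,"spin":0.8,"gripper":1}

```text
time: 16.3
eef_pos: [0.6096, 0.0717, 0.0464]
tcp_rot: [0.903, 0.429, 0.002, 0.0]
contact_force: [3.5, 5.6, 0.9]
opening: 0.107
finger_force: 50.2
```

```bash
python3 st.py
```

```text
t 16.3 [0.6096 0.0717 0.0464] yaw -39.17 F [3.5112 5.6171 0.877 ] T [ 0.993  -0.3218  0.2433] q6 0.633638529439511 eff6 0.17855111975222826 0.10687211509237274 50.19269943237305
```

Free drag reads about 0.25 while turning (cam ≈ 2.35). Carrying on.

Emit:
step_arm:
  commands:
    - {"x":0,"y":0,"z":0,"spin":0.8,"gripper":1}
    - {"x":0,"y":0,"z":0,"spin":0.8,"gripper":1}
    - {"x":0,"y":0,"z":0,"spin":0.8,"gripper":1}
    - {"x":0,"y":0,"z":0,"spin":0.8,"gripper":1}
    - {"x":0,"y":0,"z":0,"spin":0.8,"gripper":1}
    - {"x":0,"y":0,"z":0,"spin":0.8,"gripper":1}
    - {"x":0,"y":0,"z":0,"spin":0.8,"gripper":1}
    - {"x":0,"y":0,"z":0,"spin":0.8,"gripper":1}
    - {"x":0,"y":0,"z":0,"spin":0.8,"gripper":1}
    - {"x":0,"y":0,"z":0,"spin":0.8,"gripper":1}

```text
time: 17.3
eef_pos: [0.6097, 0.0716, 0.0464]
tcp_rot: [0.931, 0.365, 0.002, 0.0]
contact_force: [2.9, 5.6, 0.9]
opening: 0.108
finger_force: 50.3
```

```bash
python3 st.py
```

```text
t 17.3 [0.6097 0.0716 0.0464] yaw -47.16 F [2.9083 5.5693 0.885 ] T [ 0.9922 -0.3456  0.3324] q6 0.7730433904888124 eff6 0.2520366199314594 0.10757410778408205 50.263550877571106
```

Emit:
step_arm:
  commands:
    - {"x":0,"y":0,"z":0,"spin":0.5,"gripper":1}
    - {"x":0,"y":0,"z":0,"spin":0.5,"gripper":1}
    - {"x":0,"y":0,"z":0,"spin":0.5,"gripper":1}
    - {"x":0,"y":0,"z":0,"spin":0.5,"gripper":1}
    - {"x":0,"y":0,"z":0,"spin":0.5,"gripper":1}
    - {"x":0,"y":0,"z":0,"spin":0.5,"gripper":1}
    - {"x":0,"y":0,"z":0,"spin":0.5,"gripper":1}
    - {"x":0,"y":0,"z":0,"spin":0.5,"gripper":1}
    - {"x":0,"y":0,"z":0,"spin":0.5,"gripper":1}
    - {"x":0,"y":0,"z":0,"spin":0.5,"gripper":1}

```text
time: 18.3
eef_pos: [0.6096, 0.0716, 0.0464]
tcp_rot: [0.946, 0.325, 0.002, 0.0]
contact_force: [2.5, 5.5, 2.2]
opening: 0.105
finger_force: 50.4
```

```bash
python3 st.py
```

```text
t 18.3 [0.6096 0.0716 0.0464] yaw -52.1 F [2.5395 5.4791 2.2418] T [ 0.9496 -0.3403  0.4924] q6 0.8596486006052814 eff6 0.39198920130729675 0.10547783267472238 50.43572545051575
```

Torque is up 0.22 over the free drag. 3.5° more should bring it to about 0.30.

Emit:
step_arm:
  commands:
    - {"x":0,"y":0,"z":0,"spin":0.35,"gripper":1}
    - {"x":0,"y":0,"z":0,"spin":0.35,"gripper":1}
    - {"x":0,"y":0,"z":0,"spin":0.35,"gripper":1}
    - {"x":0,"y":0,"z":0,"spin":0.35,"gripper":1}
    - {"x":0,"y":0,"z":0,"spin":0.35,"gripper":1}
    - {"x":0,"y":0,"z":0,"spin":0.35,"gripper":1}
    - {"x":0,"y":0,"z":0,"spin":0.35,"gripper":1}
    - {"x":0,"y":0,"z":0,"spin":0.35,"gripper":1}
    - {"x":0,"y":0,"z":0,"spin":0.35,"gripper":1}
    - {"x":0,"y":0,"z":0,"spin":0.35,"gripper":1}

```text
time: 19.3
eef_pos: [0.6096, 0.0715, 0.0464]
tcp_rot: [0.955, 0.296, 0.002, 0.0]
contact_force: [3.5, 5.4, 2.3]
opening: 0.108
finger_force: 50.6
```

```bash
python3 st.py
```

```text
t 19.3 [0.6096 0.0715 0.0464] yaw -55.58 F [3.4547 5.3849 2.3056] T [ 0.899  -0.3825  0.5221] q6 0.9204233180507575 eff6 0.44550572521984577 0.10830721756413145 50.62184393405914
```

Rise is about 0.265 N m (≈ 45 N), which is in the snug band. Releasing and lifting.

Emit:
step_arm:
  commands:
    - {"x":0,"y":0,"z":0,"spin":0,"gripper":0.6}
    - {"x":0,"y":0,"z":0,"spin":0,"gripper":0.4}
    - {"x":0,"y":0,"z":0,"spin":0,"gripper":0.3}
    - {"x":0,"y":0,"z":0,"spin":0,"gripper":0.3}
    - {"x":0,"y":0,"z":-10,"spin":0,"gripper":0.3}
    - {"x":0,"y":0,"z":-30,"spin":0,"gripper":0.3}
    - {"x":0,"y":0,"z":-40,"spin":0,"gripper":0.3}
    - {"x":0,"y":0,"z":-40,"spin":0,"gripper":0.3}
    - {"x":0,"y":0,"z":-20,"spin":0,"gripper":0.3}
    - {"x":0,"y":0,"z":0,"spin":0,"gripper":0.3}

```text
time: 20.3
eef_pos: [0.6108, 0.0707, 0.191]
tcp_rot: [0.956, 0.295, 0.005, 0.002]
contact_force: [-0.0, -0.4, 0.8]
opening: 0.35
finger_force: 0.0
```

Run:
```python
from h import *
np.set_printoptions(precision=4,suppress=True)
c=cam('wrist');s=cam('scene')
im=c['color'];save('end',np.hstack([cv2.resize(im,(400,300)),cv2.resize(s['color'][100:400,150:550],(400,300))]))
for a,b in tops(s,.066,.074,1000): print(a,b.round(4).tolist())
```

```text
2035.5 [[0.5724, 0.2891], [0.6112, 0.2558], [0.6453, 0.2955], [0.6064, 0.3288]]
13133.5 [[0.5276, 0.2271], [0.5559, -0.0949], [0.8154, -0.0721], [0.7871, 0.2499]]
```

View pics/end.png

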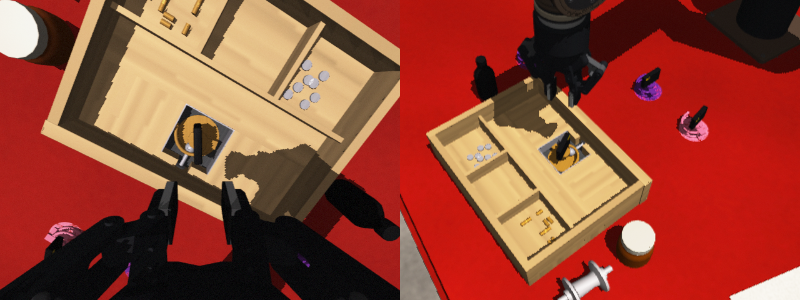

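Both views show the board flush, with no gap along the front edge (the joined outline measures 322 x 260 mm). The jar, hub and upright oil bottle are in place, and the gripper is clear. Handing in.

```bash
python3 -c "
from plant import *
print(sign_off())"
```

```text
the job is handed in; nothing more can be done
None
```

The job is handed in with no verdict returned: the front board is flush on the tray, the cam is about 0.265 N m above free drag (roughly 45 N on the bolt, estimated from wrist torque), the gripper is clear, and the oil bottle, jar and hub look untouched.

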